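# Build the three-tier diya stand and set its lights

### The arm

A 6-joint arm with a two-finger parallel gripper is mounted at the origin on the work surface. World frame = base frame: x ahead of the robot, y to its left, z up, the work surface at z = 0. Lengths are in m, angles in degrees, forces in N, time in s.
With the tool pointing down it reaches from about 0.4 to 0.925 m from the base axis. Payload 12.5 kg.
Tool frame: the origin (TCP) lies between the finger pads; the fingertips stand 17 mm ahead of it and the grasp point (between the pads) lies 2 mm behind it (bot.tips_ahead is the distance from the TCP to the fingertips, in m); z points along the fingers, y is the direction in which the jaws open and shut (so a half turn about z gives the same grasp; the last joint's range is limited). The gripper opens to 95 mm and grips with 3 to 60 N. Pads are 20 mm wide; open, the fingers measure 119 mm over their backs; the gripper's body (75 mm by 180 mm) begins 59 mm behind the grasp point.
Start: joints at [60.355, 28.126, 89.318, -0, 62.55, -6.05], TCP at [0.25, 0.573, 0.232] pointing down, gripper open.
Joint ranges: [-177.58, 177.58], [-47.91, 125.51], [2.72, 160], [-65.01, 245.01], [3.68, 167.84], [-153.87, 153.87]. Speed limits (degrees/s): [127.2, 127.2, 159.86, 180, 180, 180].

### API

Orientations are given as [roll, pitch, yaw] about the fixed x, y, z axes, in that order (R = Rz(yaw) Ry(pitch) Rx(roll)).
In Python, from cell import bot gives the robot as it stands. Calls block until the motion is done:
- bot.move_to(position, orientation): joint-space move of the TCP to a pose.
- bot.move_l(position, velocity=0.15, rot=None, guard=None): straight line of the TCP; rot=None keeps the orientation; velocity is the mean speed in m/s. With guard (N) it stops when the force on the tool has changed by that much, and returns True; else False.
- bot.movej(angles): joint-space move.
- bot.set_gripper(opening, effort=None): opening from 0.0 (shut) to 1.0 (fully open); effort is the grip in N (None keeps the last); returns when the fingers have stopped.
- bot.wait(seconds).
- bot.inverse_kinematics(position, orientation): joint angles nearest the present ones, or None.
- bot.grab_frame(name): name is "scene" or "top" or "wrist"; returns the picture (420x560x3 uint8, red, green, blue); there is no depth.
- bot.calibration(name): a dict with "fx", "fy", "cx", "cy" (pixels), "world_from_camera" (4x4, takes a point from camera to world coordinates). Camera axes: x right, y down, z forward; pixel columns grow to the right and rows downward; lengths in m; the calibration is good to about 2 mm. A picture is of the moment at which its call begins: read the wrist's pose just before it. calibration takes no time and is no camera call; for the wrist camera it gives the pose at the moment of the call.
A pose or a line that the arm cannot do raises bot.IKError and nothing moves.
- bot.hand_in(): hands the job in, once; it reports no verdict.
Trained networks look in the newest picture that a camera, given by its name, has taken for a name from the list of things; names that differ only in an ending like _2 or _b are one class to them, and where a whole thing is asked for, a point or a joint stands for the part that bears it (a point fixed in the world has none). Each returns a list of dicts, best first, with "confidence" (0 to 1); they miss things now and then, are a little off and sometimes report something else, mostly with a low value. They report only what shows in the picture. A call takes as long as a camera call. They do not tell look-alikes from the thing itself.
- bot.silhouettes(camera, label): "pixels" (420x560 bool, what is visible of it) and "pixel" ([column, row] in pixels, amid what is visible of it).
Readings, each from a call of its own:
- bot.current_t(): time.
- bot.current_q(): joint angles.
- bot.current_joint_vel(): joint speeds.
- bot.current_joint_efforts(): joint torques, N m.
- bot.current_position(): TCP position.
- bot.current_ee_rot(): TCP orientation.
- bot.current_ft_force(): force on the tool from outside, world axes, zero at the start.
- bot.current_ft_torque(): the same for the moment, N m.
- bot.current_width(): opening from 0.0 (shut) to 1.0 (fully open).
Only numpy, scipy, OpenCV 4.12 (cv2) and the standard library are available. Lean on these libraries where they do the work, as an engineer would, in place of code of your own. Each camera call takes 0.05 s, during which the arm holds its last target.

### The job

Put the steel diya stand together on its long base, the wide tier first and the small cupped tier on top of it, each standing square with all four feet down in the round recesses of the tier below. Then gently set the two orange diyas upright in the two raised seats at the ends of the base, one in each, and the glass tealight holder upright in the cup at the very top. Keep the lights upright throughout and leave the bowl and spray bottle where they are.

Things in the scene. Friction and masses are not known exactly. Their poses are not given: they have to be found in the camera images.
- stand_base: Steel base tray 140 (x) by 340 mm (y), heavy, does not shift. Origin: centre of underside, on the table, z up. Top face 20 mm up. Four round recesses, 19 wide, 5 deep (floor 15 mm up), at x +-45, y +-45 mm for the wide tier's feet. At x 0, y +125 and y -125 mm a raised round diya seat, 54 mm outside: a dish 48 mm across, floor 26 mm, rim 29 mm above the origin.
- middle_tier_grip (a point): Wide tier, 0.35 kg: square steel plate 120 x 120 x 8 mm on four legs (d 10 mm) at x, y +-45; on top a black grip tab 12 thick (x), 34 wide (y), 34 tall, pinched from above. Point: tab's middle, 75 mm above the soles. Plate top 58, tab top 92 above soles. Recesses for small tier's feet, 19 wide, 5 deep (floor 53 above soles), at x, y +-32. Axes along plate sides, z up. Any quarter turn is right.
- top_tier_cup (a point): Small tier, 0.28 kg: square steel plate 84 x 84 x 6 mm on four legs (d 10 mm) at x, y +-32; on top a round steel cup, 60 mm outside, 32 tall, gripped from above round its outside. Point: cup's middle, 72 mm above the soles. Plate top 56, cup rim 88 above soles. Cup's dish for the tealight: 54 across, 4 deep (floor 84 above soles). Axes along plate sides, z up. Any quarter turn is right.
- diya_1_center (a point): Orange glazed ceramic diya (lamp bowl), 0.13 kg: 40 mm tall, 64 mm across with upright sides from 18 mm up to the rim, foot 38 mm across, pinched wick lip reaching 45 mm from the axis on its +x side near the rim. Point: on the axis half-way up, 20 mm above its foot; z up. Grip from above across its y axis, clear of the lip.
- diya_2_center (a point): The other orange diya, the same in every way. Either diya may go in either seat, turned as you like.
- tealight_center (a point): Clear glass tealight holder with a white tealight inside, loose, 0.12 kg: a round tumbler 46 mm across, 56 mm tall. The point is on its axis half-way up, 28 mm above its underside; z up.
- bowl: White ceramic bowl, 110 mm across, 50 mm tall; leave alone. Origin: centre of the underside.
- spray_bottle: Green plastic spray bottle with a white trigger head, 74 mm across, 200 mm tall; leave alone. Origin: centre of the underside.
There are look-alikes about, which are no part of the job. What is shaped like the part that bears diya_1_center but black or purple is not meant.

How it is judged:
By the outcome, as a careful person would: the job done as asked, in the order asked, and still so for the second after the job is handed in, with the robot touching nothing.
It also fails if it takes over 128 s, if anything falls off the work surface, if the arm or the gripper's body presses on something with over 40 N, if the wrist force passes 120 N, or if a joint passes its speed limit or range.

## Working session

There is one attempt and no reset: what is moved stays moved. The work goes in short steps, each a Python script; the robot and the scene stay as the last script left them, time stands still between calls to the robot, and variables do not carry over. Pictures are saved under pics/ and viewed, and the job is handed in when it is done.

```bash
ls; mkdir -p pics; python3 - <<'E'
from cell import bot
import cv2,numpy as np
for n in("scene","top","wrist"):
    f=bot.grab_frame(n); cv2.imwrite(f"pics/{n}0.png",f[:,:,::-1])
    c=bot.calibration(n); print(n,c["fx"],c["cx"],c["cy"]);print(np.round(c["world_from_camera"],3))
print(bot.current_t())
E
```

```text
pics
scene 389.7799128278372 277.1239939314397 210.19611729957867
[[ 0.604  0.422 -0.676  1.233]
 [ 0.797 -0.325  0.509 -0.6  ]
 [-0.005 -0.846 -0.532  0.713]
 [ 0.     0.     0.     1.   ]]
top 438.0539206340737 280.3161583126651 210.33420598926114
[[ 8.000e-03 -9.950e-01  1.030e-01  3.070e-01]
 [-1.000e+00 -8.000e-03 -4.000e-03  1.000e-03]
 [ 5.000e-03 -1.030e-01 -9.950e-01  1.403e+00]
 [ 0.000e+00  0.000e+00  0.000e+00  1.000e+00]]
wrist 305.37538095820804 283.9791141017512 206.4084983346533
[[ 0.401  0.877  0.264  0.175]
 [ 0.916 -0.384 -0.117  0.606]
 [-0.001  0.289 -0.957  0.385]
 [ 0.     0.     0.     1.   ]]
0.15
```

View pics/top0.png

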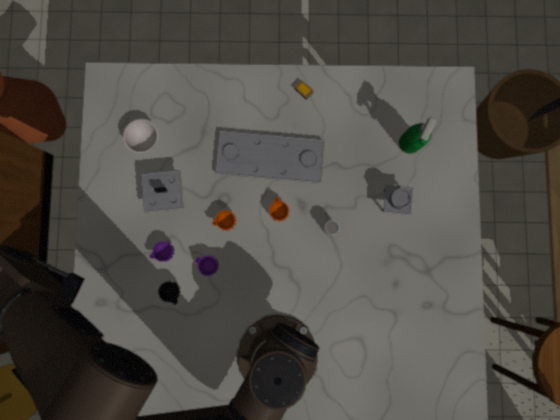

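View pics/scene0.png

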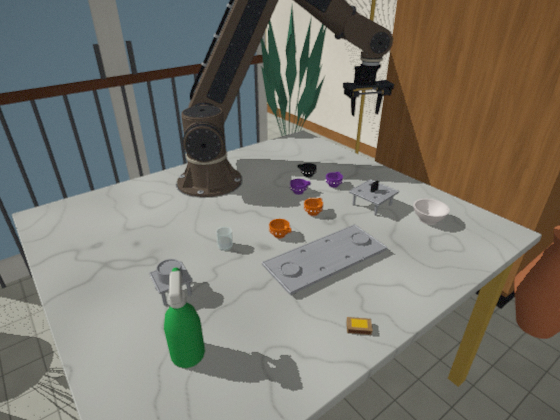

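View pics/wrist0.png

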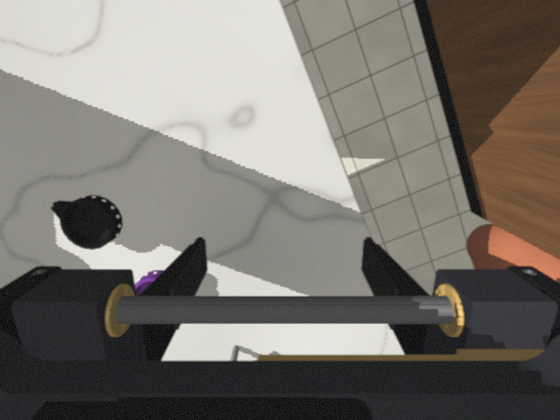

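```bash
cat > h.py <<'E'
from cell import bot
import cv2,numpy as np
def ray(cal,px):
    px=np.atleast_2d(px).astype(float)
    d=np.c_[(px[:,0]-cal["cx"])/cal["fx"],(px[:,1]-cal["cy"])/cal["fy"],np.ones(len(px))]
    T=np.array(cal["world_from_camera"]); return T[:3,3],d@T[:3,:3].T
def onz(cal,px,z):
    o,d=ray(cal,px); return o+d*((z-o[2])/d[:,2])[:,None]
def proj(cal,P):
    T=np.linalg.inv(np.array(cal["world_from_camera"])); p=np.atleast_2d(P)@T[:3,:3].T+T[:3,3]
    return np.c_[cal["fx"]*p[:,0]/p[:,2]+cal["cx"],cal["fy"]*p[:,1]/p[:,2]+cal["cy"]]
def save(f,n): cv2.imwrite(f"pics/{n}.png",f[:,:,::-1])
E
python3 - <<'E'
from h import *
zs=dict(stand_base=.02,middle_tier_grip=.06,top_tier_cup=.07,diya_1_center=.03,tealight_center=.028,bowl=.03,spray_bottle=.1)
f=bot.grab_frame("top");bot.grab_frame("scene")
v=cv2.resize(f,None,fx=1.0,fy=1.0)
for cam in("top","scene"):
  c=bot.calibration(cam)
  for n,z in zs.items():
    for s in bot.silhouettes(cam,n):
      m=s["pixels"]; r=cv2.minAreaRect(np.argwhere(m)[:,::-1].astype(np.float32))
      col=(f if cam=="top" else bot.grab_frame("scene"))[m].mean(0).astype(int) if cam=="top" else ""
      print(cam,n,round(s["confidence"],2),np.round(s["pixel"]),m.sum(),np.round(onz(c,s["pixel"],z)[0],3),"rect",np.round(r[0],1),np.round(r[1],1),round(r[2],1),col)
crop=f[110:310,120:430]; cv2.imwrite("pics/crop0.png",cv2.resize(crop,None,fx=2.5,fy=2.5,interpolation=cv2.INTER_CUBIC)[:,:,::-1])
E
```

```text
top stand_base 0.84 [268. 157.] 4589 [0.622 0.036 0.02 ] rect [269.7 156.4] [106.5  43.6] 4.8 [89 88 90]
top middle_tier_grip 0.76 [162. 188.] 1473 [0.513 0.363 0.06 ] rect [161.8 190.8] [38.5 39.8] 84.3 [84 83 85]
top top_tier_cup 0.71 [396. 200.] 732 [ 0.48  -0.359  0.07 ] rect [397.6 199.7] [28.3 27.3] 8.1 [78 77 78]
top diya_1_center 0.94 [221. 220.] 365 [0.417 0.181 0.03 ] rect [225.3 219.8] [20.9 19.9] 31.0 [101  47  11]
top diya_1_center 0.94 [173. 291.] 414 [0.198 0.326 0.03 ] rect [168.6 291.4] [21.8 22.3] 14.0 [14 14 14]
top diya_1_center 0.86 [206. 263.] 383 [0.284 0.224 0.03 ] rect [207.4 265.3] [21.1 21.6] 76.0 [43 21 54]
top diya_1_center 0.75 [163. 251.] 362 [0.318 0.36  0.03 ] rect [162. 251.] [18. 24.] 90.0 [54 26 69]
top tealight_center 0.62 [332. 225.] 159 [ 0.404 -0.168  0.028] rect [331.5 227.5] [12.7 14.1] 45.0 [89 88 85]
top bowl 0.55 [139. 138.] 911 [0.679 0.451 0.03 ] rect [140.5 135.5] [33. 33.] 90.0 [119 113 109]
top spray_bottle 0.69 [418. 140.] 802 [ 0.662 -0.423  0.1  ] rect [418.2 134.8] [24.  44.5] 45.0 [40 65 43]
scene stand_base 0.63 [326. 260.] 4189
[... 234 characters left out ...]
5 206.5] [17. 19.] 90.0 
scene diya_1_center 0.81 [314. 205.] 301 [0.416 0.168 0.03 ] rect [313.5 206.5] [17. 19.] 90.0 
scene diya_1_center 0.76 [332. 178.] 222 [0.311 0.355 0.03 ] rect [334.  179.5] [15. 16.] 90.0 
scene diya_1_center 0.67 [300. 184.] 239 [0.269 0.23  0.03 ] rect [299.  184.5] [16.3 17.7] 45.0 
scene diya_1_center 0.49 [304. 167.] 196 [0.172 0.332 0.03 ] rect [308.  168.9] [15.9 15.1] 59.0 
scene tealight_center 0.91 [224. 239.] 361 [ 0.394 -0.166  0.028] rect [225. 239.] [24. 16.] 90.0 
scene bowl 0.78 [428. 207.] 673 [0.658 0.461 0.03 ] rect [431.  211.5] [25. 34.] 90.0 
scene spray_bottle 0.93 [179. 330.] 2566 [ 0.692 -0.438  0.1  ] rect [180.5 318. ] [100.2  37.5] 78.7
```

View pics/crop0.png

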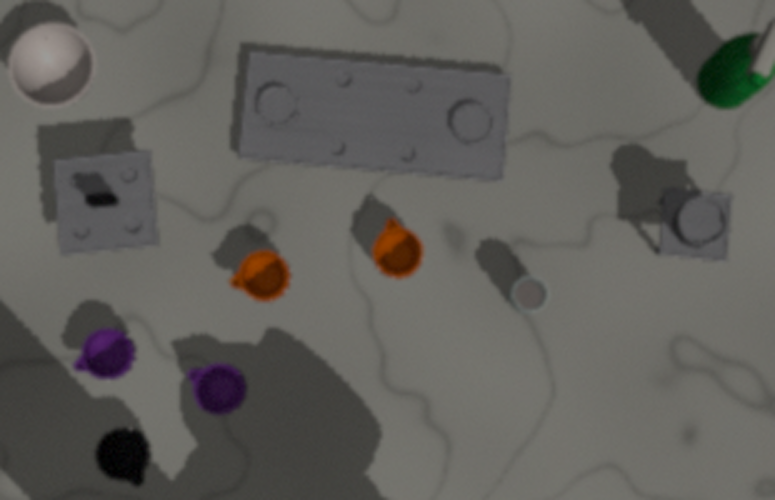

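```bash
cat >> h.py <<'E'
from scipy.spatial.transform import Rotation as Rn
import json
def Rw(rpy): return Rn.from_euler("xyz",rpy,degrees=True).as_matrix()
C0=dict(R=None)
def campose():
    d=json.load(open("cam.json")); return np.array(d)
def lookpose(target,yaw,z,row=150,col=284):
    "TCP position at height z so that target shows at pixel"
    Tt=np.eye(4);Tt[:3,:3]=Rw([180,0,yaw]);Tt[2,3]=z
    cal=dict(bot.calibration("wrist"));cal["world_from_camera"]=Tt@campose()
    p=onz(cal,[col,row],target[2])[0]
    return [target[0]-p[0],target[1]-p[1],z]
E
python3 - <<'E'
from h import *
p=bot.current_position();r=bot.current_ee_rot();print(p,r)
T=np.eye(4);T[:3,:3]=Rw(r);T[:3,3]=p
K=np.linalg.inv(T)@np.array(bot.calibration("wrist")["world_from_camera"])
json.dump(K.tolist(),open("cam.json","w"));print(np.round(K,3))
for nm,t in dict(base=[.622,.036,.02],mid=[.513,.363,.06],top=[.48,-.359,.07],d1=[.41,.17,.03],d2=[.44,0,.03],tl=[.4,-.168,.03]).items():
  for yaw in(0,90,180,-90):
    q=lookpose(t,yaw,.26); s=bot.inverse_kinematics(q,[180,0,yaw]); print(nm,yaw,np.round(q,3),None if s is None else np.round(s))
E
```

```text
[0.25017242 0.57277862 0.23169152] [1.79991472e+02 2.99983882e-04 1.56405635e+02]
[[-0.001 -0.957 -0.289  0.082]
 [ 1.    -0.001 -0.     0.001]
 [ 0.    -0.289  0.957 -0.153]
 [ 0.     0.     0.     1.   ]]
base 0 [0.584 0.037 0.26 ] [-3. 23. 93. -0. 64. 87.]
base 90 [ 0.621 -0.002  0.26 ] [-6. 26. 88. -0. 66. -6.]
base 180 [0.66  0.035 0.26 ] [ -3.  30.  82.   0.  68. -93.]
base -90 [0.623 0.074 0.26 ] None
mid 0 [0.47  0.364 0.26 ] [ 31.  24.  92.  -0.  64. 121.]
mid 90 [0.512 0.32  0.26 ] [26. 25. 90. -0. 65. 26.]
mid 180 [0.556 0.362 0.26 ] [ 27.  30.  81.   0.  69. -63.]
mid -90 [0.514 0.406 0.26 ] [  33.   29.   83.    0.   68. -147.]
top 0 [ 0.436 -0.358  0.26 ] [-46.  22.  96.  -0.  63.  44.]
top 90 [ 0.479 -0.403  0.26 ] [-46.  27.  87.   0.  66. -46.]
top 180 [ 0.524 -0.36   0.26 ] [ -40.   28.   86.    0.   67. -130.]
top -90 [ 0.481 -0.315  0.26 ] [-40.  22.  94.  -0.  63. 140.]
d1 0 [0.371 0.171 0.26 ] [ 15.   8. 115.  -0.  57. 105.]
d1 90 [0.409 0.131 0.26 ] [  9.  10. 113.  -0.  57.   9.]
d1 180 [0.449 0.169 0.26 ] [ 13.  14. 107.   0.  59. -77.]
d1 -90 [0.411 0.209 0.26 ] None
d2 0 [0.401 0.001 0.26 ] [ -9.   8. 116.  -0.  56.  81.]
d2 90 [ 0.439 -0.039  0.26 ] [-14.  11. 111.  -0.  57. -14.]
d2 180 [ 0.479 -0.001  0.26 ] [ -8.  14. 107.   0.  59. -98.]
d2 -90 [0.441 0.039 0.26 ] None
tl 0 [ 0.361 -0.167  0.26 ] [-34.   7. 116.  -0.  56.  56.]
tl 90 [ 0.399 -0.207  0.26 ] [-36.  12. 110.   0.  58. -36.]
tl 180 [ 0.439 -0.169  0.26 ] [ -29.   14.  108.    0.   58. -119.]
tl -90 [ 0.401 -0.129  0.26 ] [-27.   9. 114.  -0.  57. 153.]
```

```bash
python3 - <<'E'
from h import *
for nm,t,z in [("base",[.622,.036,.02],.3),("d1",[.41,.17,.03],.24),("d2",[.44,0,.03],.24),("tl",[.4,-.168,.03],.24),("top",[.48,-.359,.07],.26),("mid",[.513,.363,.06],.26)]:
  bot.move_to(lookpose(t,180,z,140),[180,0,180])
  c=bot.calibration("wrist");f=bot.grab_frame("wrist");save(f,"w_"+nm)
  json.dump({k:np.array(v).tolist() for k,v in c.items()},open(f"cal_{nm}.json","w"))
  lab=dict(base="stand_base",d1="diya_1_center",d2="diya_1_center",tl="tealight_center",top="top_tier_cup",mid="middle_tier_grip")[nm]
  for i,s in enumerate(bot.silhouettes("wrist",lab)):
    np.save(f"m_{nm}{i}.npy",s["pixels"]); print(nm,i,s["confidence"],s["pixel"],s["pixels"].sum())
  print(bot.current_t())
ims=[cv2.imread(f"pics/w_{n}.png")[:300] for n in("base","d1","d2","tl","top","mid")]
cv2.imwrite("pics/wm.png",cv2.resize(np.vstack([np.hstack(ims[:3]),np.hstack(ims[3:])]),(800,286)))
E
```

```text
base 0 0.77 [278.0, 137.2] 25378
3.4833
d1 0 0.9 [283.7, 142.5] 2705
d1 1 0.78 [336.7, 19.6] 2520
d1 2 0.75 [460.7, 51.3] 4010
4.575
d2 0 0.85 [493.6, 6.0] 623
d2 1 0.69 [432.6, 117.8] 3195
5.4
tl 0 0.57 [287.7, 139.1] 1411
6.225
top 0 0.73 [269.3, 142.0] 5653
7.1667
mid 0 0.87 [283.0, 127.6] 11882
9.825
```

View pics/w_base.png

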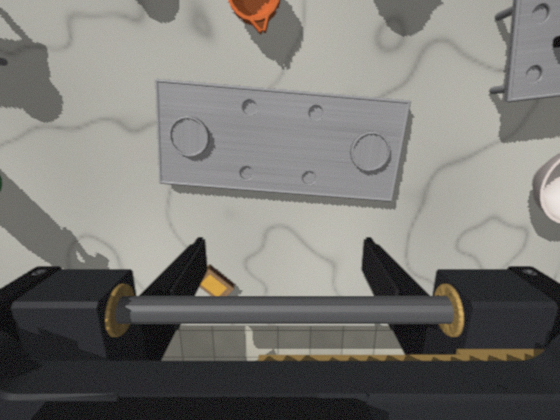

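View pics/w_mid.png

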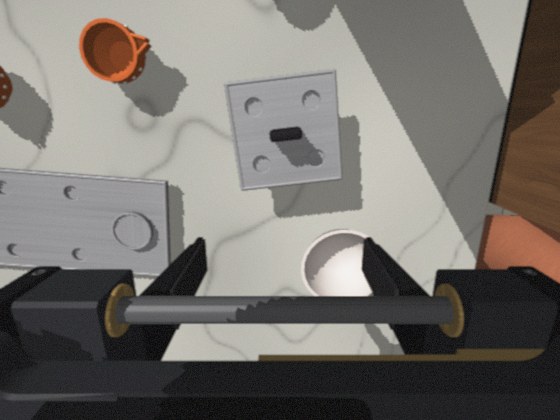

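View pics/w_top.png

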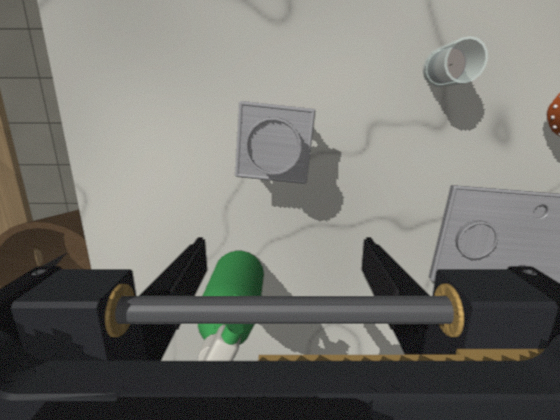

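View pics/wm.png

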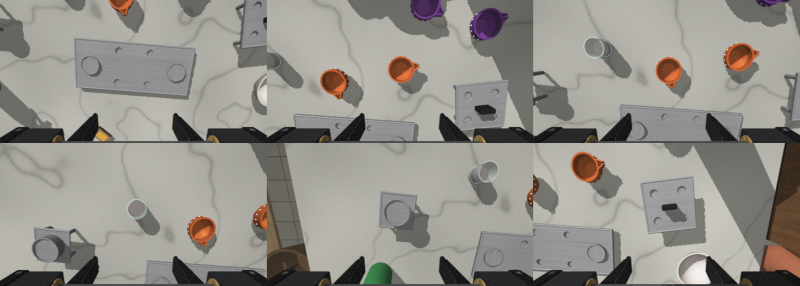

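```bash
cat >> h.py <<'E'
def loadcal(n): return json.load(open(f"cal_{n}.json"))
def rectfit(cal,mask,z,size):
    # largest comp, fit world-plane rectangle
    cs,_=cv2.findContours(mask.astype(np.uint8),cv2.RETR_EXTERNAL,cv2.CHAIN_APPROX_NONE)
    c=max(cs,key=cv2.contourArea)[:,0,:]
    P=onz(cal,c,z)[:,:2]
    from scipy.optimize import least_squares
    r=cv2.minAreaRect((P*1000).astype(np.float32)); 
    x0=[r[0][0],r[0][1],np.radians(r[2] if r[2]<45 else r[2]-90)]
    def res(p):
        d=P*1000-p[:2]; ca,sa=np.cos(p[2]),np.sin(p[2])
        u=d@[ca,sa]; v=d@[-sa,ca]; qx=abs(u)-size[0]/2; qy=abs(v)-size[1]/2
        out=np.hypot(np.maximum(qx,0),np.maximum(qy,0)); return out+np.minimum(np.maximum(qx,qy),0)
    s=least_squares(res,x0,loss="soft_l1",f_scale=1.5)
    return s.x[:2]/1000,np.degrees(s.x[2]),np.median(abs(res(s.x))),r
def model(pose,pts):
    ca,sa=np.cos(np.radians(pose[2])),np.sin(np.radians(pose[2])); pts=np.array(pts,float)
    return np.c_[pose[0]+ca*pts[:,0]-sa*pts[:,1],pose[1]+sa*pts[:,0]+ca*pts[:,1],pts[:,2]]
def circ(x,y,r,z): a=np.linspace(0,2*np.pi,40); return np.c_[x+r*np.cos(a),y+r*np.sin(a),a*0+z]
def box(a,b,z): return np.array([[a,b,z],[-a,b,z],[-a,-b,z],[a,-b,z]])
M=dict(base=[box(.07,.17,.02),circ(0,.125,.024,.029),circ(0,-.125,.024,.029)]+[circ(x,y,.0095,.02) for x in(.045,-.045) for y in(.045,-.045)],
 mid=[box(.06,.06,.058),box(.006,.017,.092)]+[circ(x,y,.0095,.058) for x in(.032,-.032) for y in(.032,-.032)],
 top=[box(.042,.042,.056),circ(0,0,.03,.088),circ(0,0,.027,.088)],
 d=[circ(0,0,.032,.04),circ(0,0,.019,.0)],tl=[circ(0,0,.023,.056),circ(0,0,.023,0)])
def overlay(img,cal,pose,m,z0=0,scale=2):
    for p in M[m]:
        w=model(pose,p); w[:,2]+=z0
        q=(proj(cal,w)*scale+.5*(scale-1)).round().astype(np.int32)
        cv2.polylines(img,[q],True,(0,0,255),1)
    return img
E
python3 - <<'E'
from h import *
out={}
for nm,z,size in[("base",.02,(140,340)),("mid",.058,(120,120)),("top",.056,(84,84))]:
  cal=loadcal(nm);c,a,e,r=rectfit(cal,np.load(f"m_{nm}0.npy"),z,size)
  print(nm,np.round(c,4),round(a,2),"err",round(e,2),np.round(r[1],1)); out[nm]=[*c,a]
  im=cv2.resize(cv2.imread(f"pics/w_{nm}.png"),None,fx=2,fy=2)
  overlay(im,cal,out[nm],nm)
  cv2.imwrite(f"pics/o_{nm}.png",im[60:500,200:900] if nm!="base" else im[100:460,250:900])
json.dump(out,open("poses.json","w"))
E
```

```text
base [0.6265 0.0303] -4.57 err 0.35 [341.6 143. ]
mid [0.5057 0.3632] 6.42 err 0.3 [122.4 122. ]
top [ 0.4852 -0.3699] -5.82 err 0.31 [85.8 85.9]
```

View pics/o_base.png

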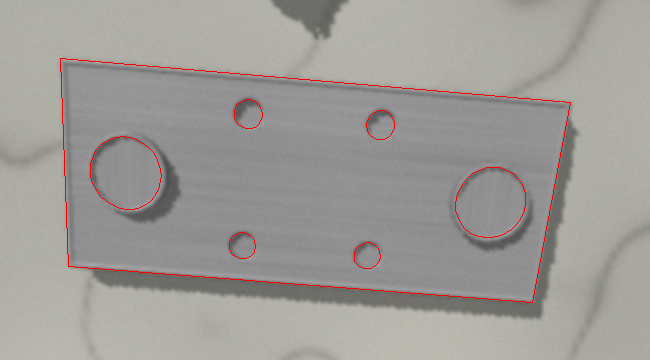

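View pics/o_mid.png

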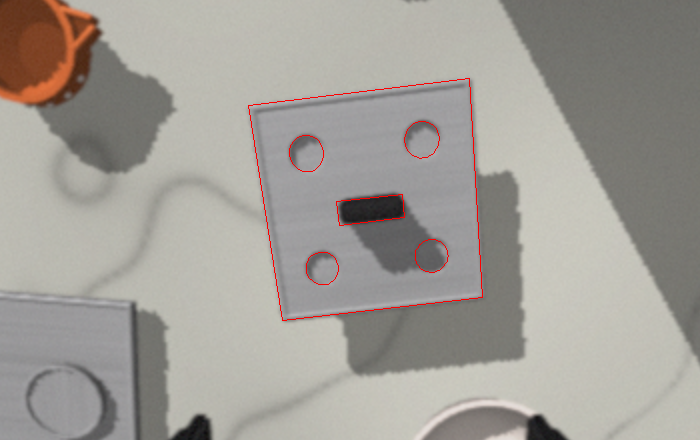

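View pics/o_top.png

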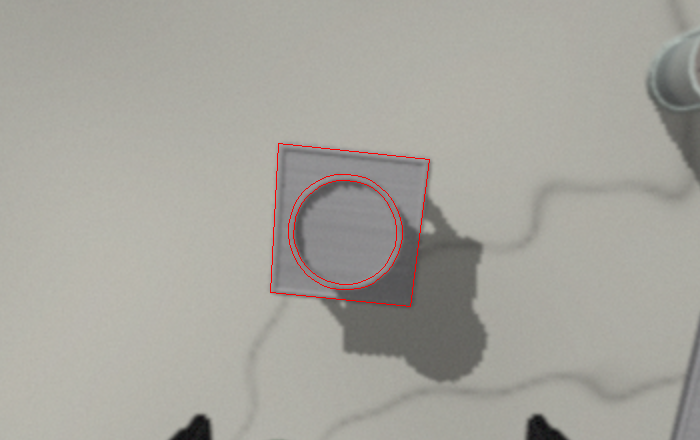

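```bash
cat >> h.py <<'E'
from scipy.optimize import minimize
def hullmask(cal,w): 
    m=np.zeros((840,1120),np.uint8); q=cv2.convexHull((proj(cal,w)*2+.5).astype(np.float32)).round().astype(np.int32)
    return cv2.fillConvexPoly(m,q,1)
def dmodel(cal,p):
    b=np.vstack([circ(0,0,.032,.04),circ(0,0,.032,.018),circ(0,0,.019,0)])
    m=hullmask(cal,model(p,b)); l=np.vstack([circ(0,0,.012,.038),circ(.042,0,.003,.038),circ(.042,0,.003,.03)])
    return m|hullmask(cal,model(p,l))
def tmodel(cal,p): return hullmask(cal,model([p[0],p[1],0],np.vstack(M["tl"])))
def fit(cal,mask,f,x0s):
    big=cv2.resize(mask.astype(np.uint8),(1120,840),interpolation=cv2.INTER_LINEAR)
    best=None
    for x0 in x0s:
        x0=np.array(x0,float); n=len(x0); S=[.006,.006,15][:n]
        g=lambda u:-(lambda m:(m&big).sum()/(m|big).sum())(f(cal,x0+np.array(u)*S))
        s=minimize(g,np.zeros(n),method="Nelder-Mead",options=dict(initial_simplex=np.vstack([np.zeros(n),np.eye(n)])-.2,xatol=.01,fatol=1e-4))
        if best is None or s.fun<best[1]: best=(x0+s.x*S,s.fun)
    return best
def orange(img):
    h=cv2.cvtColor(img,cv2.COLOR_BGR2HSV); m=((h[...,0]<20)&(h[...,1]>140)&(h[...,2]>50)).astype(np.uint8)
    return cv2.morphologyEx(m,cv2.MORPH_CLOSE,np.ones((5,5)))
E
python3 - <<'E'
from h import *
P=json.load(open("poses.json"))
tiles=[]
for nm in("d1","d2"):
  cal=loadcal(nm);im=cv2.imread(f"pics/w_{nm}.png");o=orange(im)
  n,lab,st,ce=cv2.connectedComponentsWithStats(o)
  i=min([i for i in range(1,n) if st[i,4]>500],key=lambda i:np.hypot(*(ce[i]-[284,140])))
  m=lab==i; c=onz(cal,ce[i],.03)[0]
  b=fit(cal,m,dmodel,[[c[0],c[1],a] for a in range(-180,180,45)]); print(nm,ce[i],st[i,4],np.round(b[0],4),b[1]); P[nm]=b[0].tolist()
  big=cv2.resize(im,None,fx=2,fy=2); cs,_=cv2.findContours(dmodel(cal,b[0]),cv2.RETR_EXTERNAL,cv2.CHAIN_APPROX_NONE)
  cv2.drawContours(big,cs,-1,(0,255,0),1);tiles.append(big[180:400,450:690])
cal=loadcal("tl");im=cv2.imread("pics/w_tl.png");m=np.load("m_tl0.npy");c=onz(cal,[287.7,139.1],.028)[0]
b=fit(cal,m,tmodel,[c[:2]]);print("tl",np.round(b[0],4),b[1]);P["tl"]=b[0].tolist()
big=cv2.resize(im,None,fx=2,fy=2); overlay(big,cal,[*b[0],0],"tl");tiles.append(big[180:400,450:690])
json.dump(P,open("poses.json","w")); cv2.imwrite("pics/o_l.png",np.hstack(tiles))
E
```

```text
d1 [283.90351918 145.21945433] 2529 [  0.4179   0.1685 101.9389] -0.9345092887971477
d2 [284.474169   149.16219463] 2497 [4.4970e-01 5.0000e-04 1.2714e+01] -0.9336056231003039
tl [ 0.3971 -0.1644] -0.9493243243243243
```

View pics/o_l.png

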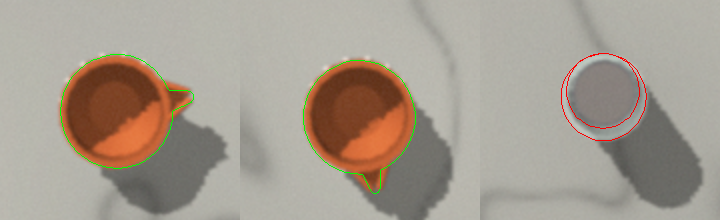

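```bash
cat >> h.py <<'E'
def st(m=""): print(m,"t",round(bot.current_t(),1),"p",np.round(bot.current_position(),4),"F",np.round(bot.current_ft_force(),1),"w",round(bot.current_width(),3))
def P(): return json.load(open("poses.json"))
def pick(x,y,z,yaw,hi,op,eff,zup):
    bot.set_gripper(op); bot.move_to([x,y,hi],[180,0,yaw]); bot.move_l([x,y,z+.03],.2)
    print("guard",bot.move_l([x,y,z],.06,guard=10)); st("down")
    bot.set_gripper(0.0,eff); st("gripped"); bot.move_l([x,y,zup],.15); st("up")
E
python3 - <<'E'
from h import *
p=P()["mid"]; b=P()["base"]
pick(p[0],p[1],.078,p[2]+90,.2,.6,35,.25)
yaw=b[2]+90
bot.move_to([b[0],b[1],.25],[180,0,yaw])
f=bot.grab_frame("wrist");save(f,"w_carry1");f=bot.grab_frame("scene");save(f,"s_carry1")
bot.move_l([b[0],b[1],.12],.15); st("over")
f=bot.grab_frame("scene");save(f,"s_carry2");f=bot.grab_frame("wrist");save(f,"w_carry2")
E
```

```text
guard False
down t 13.3 p [0.5058 0.3632 0.0779] F [0.5 0.3 0.4] w 0.604
gripped t 14.0 p [0.5058 0.3632 0.078 ] F [0.3 0.4 0.6] w 0.123
up t 15.3 p [0.5055 0.363  0.249 ] F [ 0.   0.1 -4.2] w 0.126
over t 17.8 p [0.627  0.0303 0.1209] F [ 0.4  0.1 -3.5] w 0.123
```

View pics/s_carry2.png

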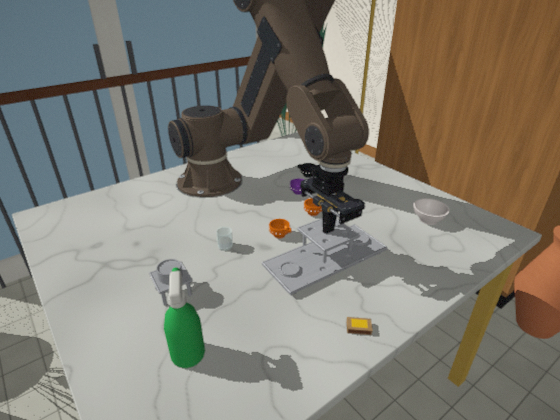

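View pics/w_carry2.png

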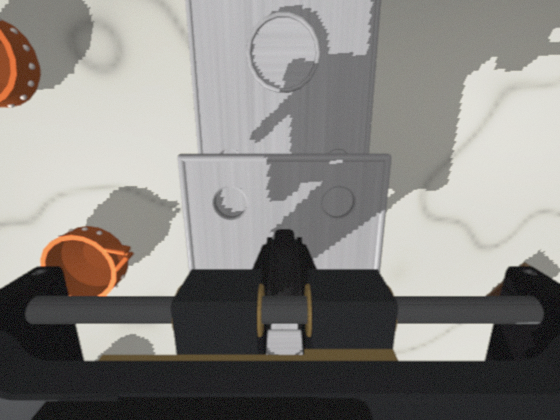

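```bash
python3 - <<'E'
from h import *
cal=bot.calibration("wrist");b=P()["base"];im=cv2.imread("pics/w_carry2.png")
im=cv2.resize(im,None,fx=2,fy=2);overlay(im,cal,b,"mid",.0429);overlay(im,cal,b,"base")
cv2.imwrite("pics/o_c2.png",im[0:560,300:860])
E
```

```text
(no output)
```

View pics/o_c2.png

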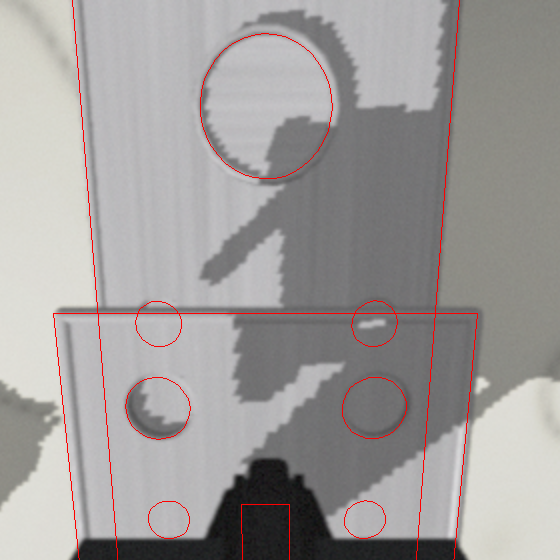

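```bash
python3 - <<'E'
from h import *
b=P()["base"]
bot.move_l([b[0],b[1],.103],.1); st()
print(bot.move_l([b[0],b[1],.0905],.03,guard=6)); st("contact")
f=bot.grab_frame("scene");save(f[180:320,220:440],"s_p1")
E
```

```text
t 18.2 p [0.6263 0.0303 0.1028] F [-0.5  0.3 -4.4] w 0.125
True
contact t 18.6 p [0.6268 0.0303 0.0929] F [-0.3 -1.6  5.9] w 0.128
```

```bash
python3 - <<'E'
from h import *
b=P()["base"]
bot.set_gripper(.5); st("rel"); bot.move_l([b[0],b[1],.2],.2)
q=lookpose([b[0],b[1],.07],180,.3,150); bot.move_to(q,[180,0,180])
cal=bot.calibration("wrist");f=bot.grab_frame("wrist");save(f,"w_m2")
s=bot.silhouettes("wrist","middle_tier_grip")
for i in s: print(i["confidence"],i["pixel"],i["pixels"].sum())
c,a,e,r=rectfit(cal,s[0]["pixels"],.073,(120,120)); print("mid",c,a,e,r[1],"base",b)
p=P();p["mid2"]=[*c,a];json.dump(p,open("poses.json","w"))
im=cv2.resize(f[:,:,::-1],None,fx=2,fy=2);overlay(im,cal,b,"mid",.015);overlay(im,cal,b,"base");cv2.imwrite("pics/o_m2.png",im[80:520,230:900]);st()
E
```

```text
rel t 19.4 p [0.6262 0.0303 0.0918] F [ 0.2 -0.1 -1. ] w 0.502
0.86 [285.0, 148.0] 10058
mid [0.62701539 0.02984167] -4.704655575230881 0.6799634593009358 (124.42684173583984, 125.4258041381836) base [0.6265351232677001, 0.030274071750018117, -4.565570531449295]
 t 21.7 p [0.6657 0.0295 0.2995] F [-0.3  0.7 -0.7] w 0.501
```

View pics/o_m2.png

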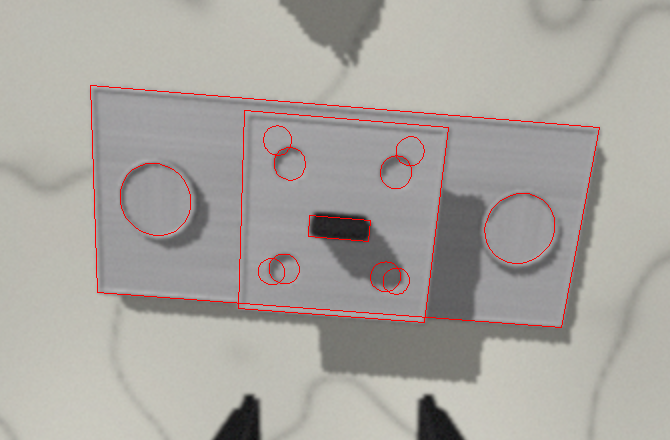

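```bash
python3 - <<'E'
import cv2
im=cv2.imread("pics/o_m2.png")[100:330,230:460];cv2.imwrite("pics/z.png",cv2.resize(im,None,fx=2.6,fy=2.6,interpolation=cv2.INTER_NEAREST))
E
```

```text
(no output)
```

View pics/z.png

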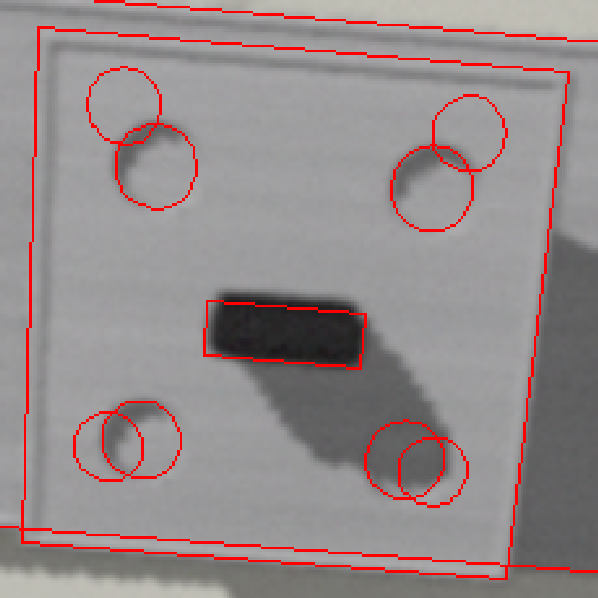

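```bash
python3 - <<'E'
from h import *
p=P()["top"]; b=P()["base"]; x,y=b[0]-.0005,b[1]
pick(p[0],p[1],.079,p[2],.2,1.0,35,.30)
bot.move_to([x,y,.30],[180,0,b[2]])
bot.move_l([x,y,.20],.15); st("over")
cal=bot.calibration("wrist");f=bot.grab_frame("wrist");save(f,"w_c3");g=bot.grab_frame("scene");save(g,"s_c3")
im=cv2.resize(f[:,:,::-1],None,fx=2,fy=2);z0=bot.current_position()[2]-.079
overlay(im,cal,[x,y,b[2]],"top",z0);overlay(im,cal,[x,y,b[2]],"mid",.015);cv2.imwrite("pics/o_c3.png",im[0:560,250:900])
E
```

```text
guard False
down t 26.1 p [ 0.4852 -0.37    0.0789] F [-0.3  0.9 -0. ] w 0.998
gripped t 26.7 p [ 0.4853 -0.37    0.0791] F [-0.3 -0.1  0.2] w 0.625
up t 28.4 p [ 0.485  -0.3698  0.2992] F [ 0.2  0.3 -3.6] w 0.63
over t 30.7 p [0.6265 0.03   0.2009] F [-0.1  0.4 -3.3] w 0.624
```

View pics/o_c3.png

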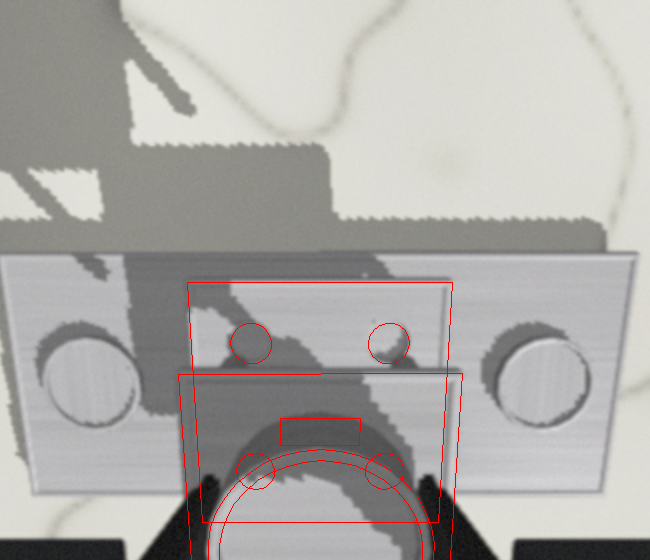

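View pics/s_c3.png

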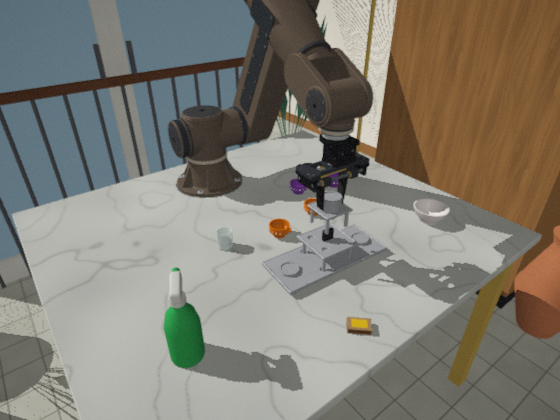

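```bash
python3 - <<'E'
from h import *
b=P()["base"]; x,y=b[0]-.0005,b[1]
bot.move_l([x,y,.157],.1)
print(bot.move_l([x,y,.1445],.03,guard=6)); st("contact expect .147")
E
```

```text
True
contact expect .147 t 31.8 p [0.6264 0.0303 0.1465] F [-1.   0.5  6. ] w 0.628
```

Seated (0.1465 against 0.147 expected; resting on the plate face would stop it at 0.152). Release and inspect.

```bash
python3 - <<'E'
from h import *
b=P()["base"]; x,y=b[0]-.0005,b[1]
bot.set_gripper(1.0); st("rel"); bot.move_l([x,y,.25],.2)
q=lookpose([x,y,.13],180,.36,150); bot.move_to(q,[180,0,180])
cal=bot.calibration("wrist");f=bot.grab_frame("wrist");save(f,"w_m3");g=bot.grab_frame("scene")
im=cv2.resize(f[:,:,::-1],None,fx=2,fy=2);raw=im.copy()
overlay(im,cal,b,"base");overlay(im,cal,[x,y,b[2]],"top",.068)
n=np.hstack([im[80:520,260:860]]);cv2.imwrite("pics/o_m3.png",n)
cv2.imwrite("pics/s_m3.png",cv2.resize(g[190:300,240:420],None,fx=4,fy=4,interpolation=cv2.INTER_CUBIC)[:,:,::-1]);st()
E
```

```text
rel t 32.6 p [0.6257 0.0303 0.1455] F [-0.6 -0.5 -0.1] w 0.998
 t 36.1 p [0.6653 0.0295 0.3599] F [-0.6 -0.  -0.3] w 1.001
```

View pics/o_m3.png

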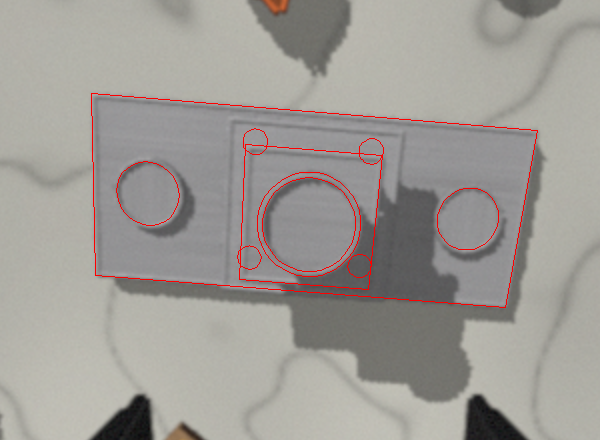

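View pics/s_m3.png

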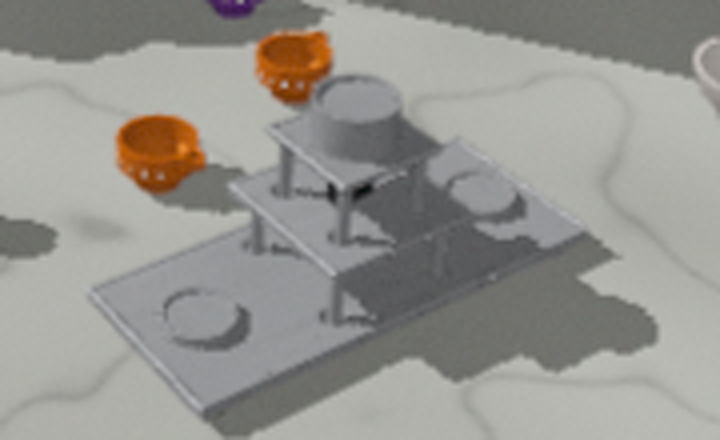

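```bash
cat >> h.py <<'E'
def diya(nm,s,pyaw):
    p=P()[nm]; b=P()["base"]; t=model(b,[[0,s*.125,0]])[0]
    pick(p[0],p[1],.028,pyaw,.12,1.0,15,.2)
    yaw=b[2]+90
    bot.move_to([t[0],t[1],.2],[180,0,yaw]); bot.move_l([t[0],t[1],.068],.12); st("over")
    print(bot.move_l([t[0],t[1],.0515],.02,guard=4)); st("contact expect .054")
    return t
E
python3 - <<'E'
from h import *
diya("d1",1,P()["d1"][2])
g=bot.grab_frame("scene")
cv2.imwrite("pics/s_d1.png",cv2.resize(g[150:300,220:440],None,fx=3.5,fy=3.5,interpolation=cv2.INTER_CUBIC)[:,:,::-1])
E
```

```text
guard False
down t 38.9 p [0.4178 0.1685 0.0278] F [-0.4  0.7 -0.2] w 1.0
gripped t 39.5 p [0.4179 0.1686 0.0281] F [0.5 0.1 2.1] w 0.671
up t 40.8 p [0.4175 0.1685 0.1994] F [-0.2 -0.5 -1. ] w 0.668
over t 42.9 p [0.6368 0.155  0.0688] F [-1.2 -1.  -1.2] w 0.67
True
contact expect .054 t 43.6 p [0.6364 0.1548 0.0539] F [ 0.2 -0.1  3.6] w 0.673
```

View pics/s_d1.png

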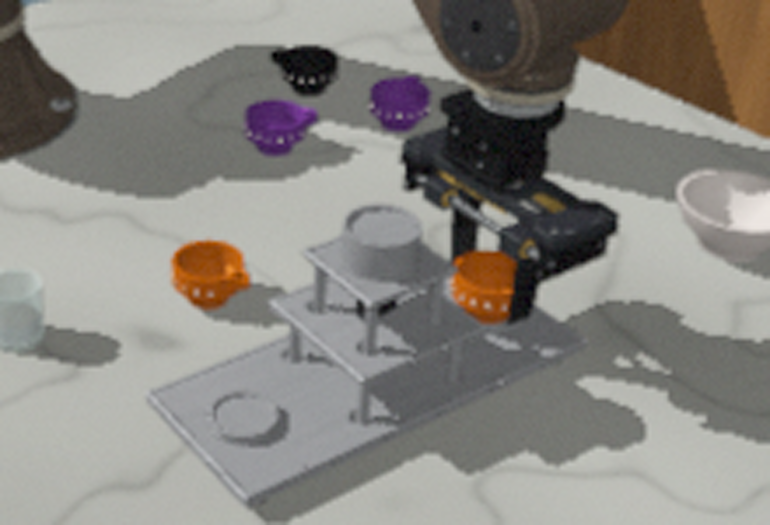

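```bash
python3 - <<'E'
from h import *
b=P()["base"];t=model(b,[[0,.125,0]])[0]
bot.set_gripper(1.0); bot.move_l([t[0],t[1],.25],.2); st("d1 released")
t=diya("d2",-1,P()["d2"][2]-180)
bot.set_gripper(1.0); bot.move_l([t[0],t[1],.25],.2); st("d2 released")
g=bot.grab_frame("scene")
cv2.imwrite("pics/s_d2.png",cv2.resize(g[150:300,220:440],None,fx=3.5,fy=3.5,interpolation=cv2.INTER_CUBIC)[:,:,::-1])
E
```

```text
d1 released t 45.5 p [0.6361 0.1548 0.2488] F [-0.1  0.1 -0.1] w 0.998
guard False
down t 48.7 p [0.4496 0.0005 0.0278] F [1.  0.3 0.2] w 1.002
gripped t 49.3 p [0.4497 0.0005 0.0281] F [0.5 0.2 1.6] w 0.671
up t 50.6 p [0.4494 0.0005 0.1994] F [-0.1  0.1 -2.2] w 0.668
over t 53.4 p [ 0.6169 -0.0944  0.0687] F [-0.5  0.4 -1.2] w 0.672
True
contact expect .054 t 54.1 p [ 0.6165 -0.0943  0.0539] F [-0.4  0.2  4.5] w 0.669
d2 released t 56.0 p [ 0.6162 -0.0942  0.2489] F [-0.2  0.1 -0.6] w 1.004
```

View pics/s_d2.png

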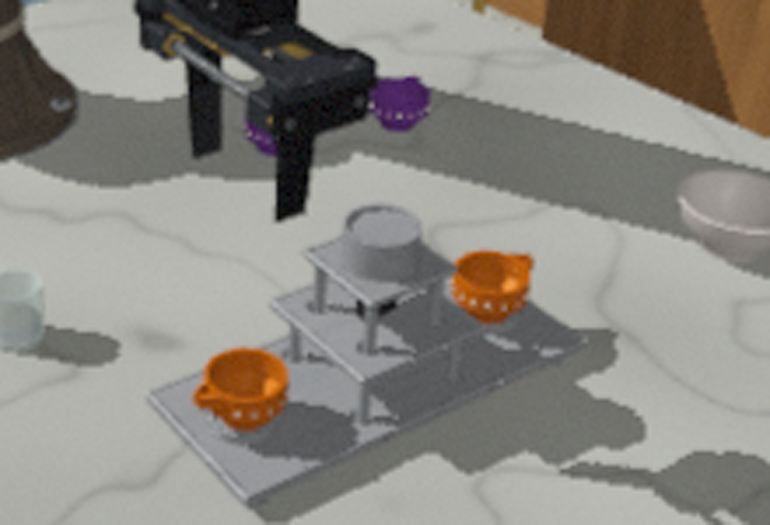

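```bash
python3 - <<'E'
from h import *
p=P()["tl"]; b=P()["base"]; x,y=b[0]-.0005,b[1]
pick(p[0],p[1],.032,0,.14,.9,12,.30)
bot.move_to([x,y,.30],[180,0,0]); bot.move_l([x,y,.205],.12); st("over")
cal=bot.calibration("wrist");f=bot.grab_frame("wrist");g=bot.grab_frame("scene")
im=cv2.resize(f[:,:,::-1],None,fx=2,fy=2);overlay(im,cal,[x,y,b[2]],"top",.068);overlay(im,cal,[x,y,0],"tl",.173)
cv2.imwrite("pics/o_tl.png",np.hstack([im[200:640,400:740],cv2.resize(g[170:280,270:380],(440,440),interpolation=cv2.INTER_CUBIC)[:,:,::-1]]))
E
```

```text
guard False
down t 58.8 p [ 0.3971 -0.1644  0.032 ] F [0.1 0.5 0.2] w 0.899
gripped t 59.5 p [ 0.3971 -0.1644  0.032 ] F [ 0.2 -0.2  1.1] w 0.482
up t 61.4 p [ 0.397  -0.1643  0.2995] F [ 0.  -0.  -0.9] w 0.483
over t 63.5 p [0.6264 0.0301 0.2058] F [-0.8  0.1 -0.6] w 0.484
```

View pics/o_tl.png

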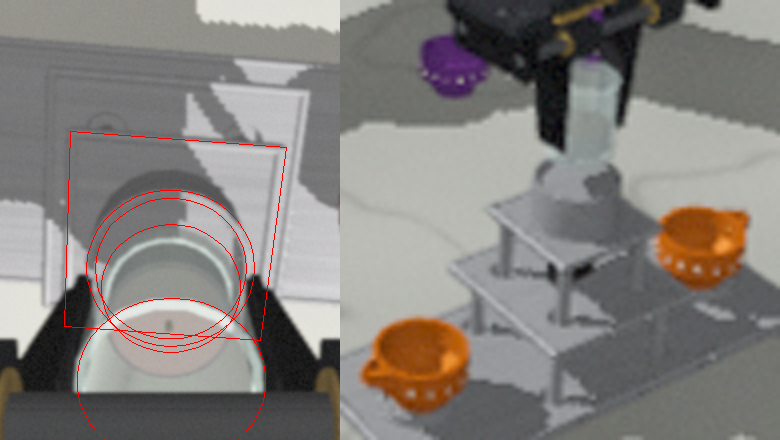

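```bash
python3 - <<'E'
from h import *
b=P()["base"]; x,y=b[0]-.0005,b[1]
bot.move_l([x,y,.193],.08)
print(bot.move_l([x,y,.1815],.02,guard=3)); st("contact expect .184")
g=bot.grab_frame("scene")
cv2.imwrite("pics/s_tl2.png",cv2.resize(g[170:280,270:380],(550,550),interpolation=cv2.INTER_CUBIC)[:,:,::-1])
E
```

```text
True
contact expect .184 t 64.4 p [0.6261 0.0303 0.1834] F [-0.7  0.8  4.1] w 0.48
```

View pics/s_tl2.png

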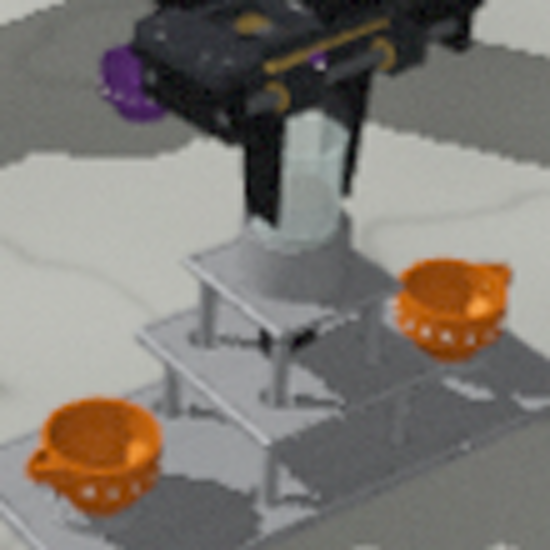

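```bash
python3 - <<'E'
from h import *
b=P()["base"]; x,y=b[0]-.0005,b[1]
bot.set_gripper(.9); bot.move_l([x,y,.32],.15)
q=lookpose([x,y,.1],180,.42,150); bot.move_to(q,[180,0,180]); bot.wait(.5)
cal=bot.calibration("wrist");f=bot.grab_frame("wrist");g=bot.grab_frame("scene");t=bot.grab_frame("top");save(t,"t_end")
im=cv2.resize(f[:,:,::-1],None,fx=2,fy=2)
overlay(im,cal,b,"base");overlay(im,cal,b,"tl",.152)
for s in(1,-1):
    c=model(b,[[0,s*.125,0]])[0];overlay(im,cal,[c[0],c[1],0],"d",.026)
cv2.imwrite("pics/o_end.png",im[60:500,230:900])
cv2.imwrite("pics/s_end.png",cv2.resize(g[170:300,240:430],None,fx=4,fy=4,interpolation=cv2.INTER_CUBIC)[:,:,::-1]);st()
E
```

```text
t 69.7 p [0.6554 0.0295 0.42  ] F [-0.3 -0.3 -0.8] w 0.902
```

View pics/o_end.png

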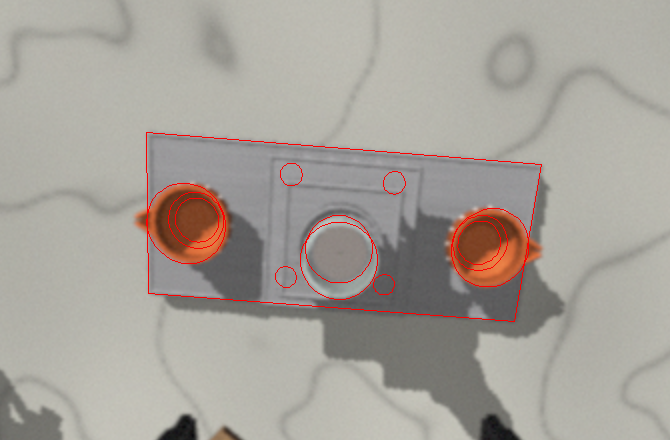

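View pics/s_end.png

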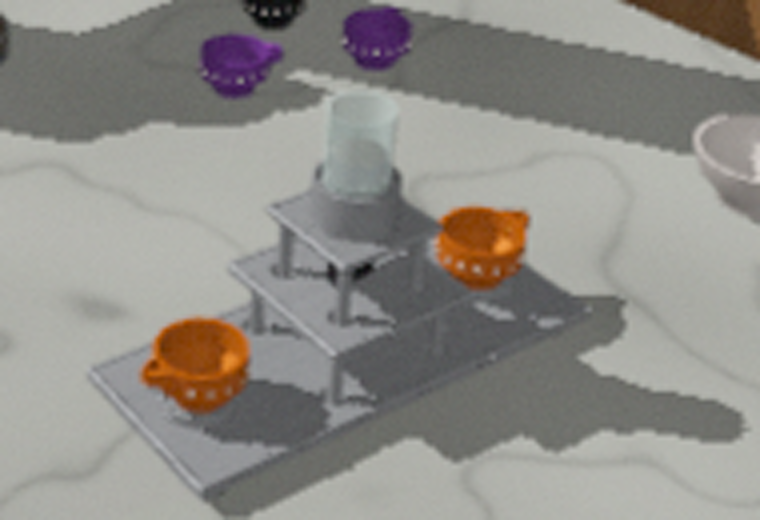

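View pics/t_end.png

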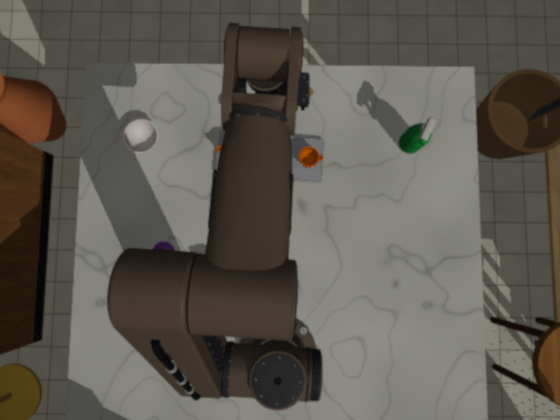

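Everything is level and in place: the diyas sit within their predicted outlines, the tealight matches its outline in the cup, and the bowl (140,135) and bottle (417,137) haven't moved. Handing in.

```bash
python3 -c "
from cell import bot
print(bot.hand_in(), bot.current_t())"
```

```text
the job is handed in; nothing more can be done
the job is handed in; nothing more can be done
```

I built the stand in the order you asked and handed it in at about 70 s of the 128 s allowed. The wide tier went on first, then the small cupped tier, then an orange diya in each end seat, then the glass tealight in the top cup.

- **Seating:** Every piece touched down within 1 mm of the height expected when seated. A tier resting on a plate face, or the tealight on the cup rim, would have stopped 4–5 mm higher.
- **Force:** Contact force readings stayed at or below about 6 N.
- **Final pictures:** The diyas, the tealight and both tiers are upright and match their predicted outlines to within about 2 mm. The bowl and spray bottle are where they were, and the purple and black look-alikes were not touched.
- **Failed or disagreeing checks:** The detector missed the second orange diya in its close view, so I located it by colour instead. The outline fit of the placed wide tier came out about 4–5 mm too wide, so I relied on the overlay of its recesses.

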